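# Take the tart mould plate off its locked base for washing

## Task

Take the mould plate off the grey base for washing. First push the base's spring bolt back with its black thumb lever and into its holding notch, so that it stays back by itself with your hand off it; then slide the plate along its keyhole slots until the stud heads stand in the wide ends, lift it off by its handle and lay it gently flat, handle up, in the empty steel tray next to the base. Leave the bolt held back, and leave the bowl, the jar and the paper cases where they are.

Things in the scene. Friction and masses are not known exactly. Their poses are not given: they have to be found in the camera images.
- mount: grey base fixed to the table: bed 220 mm (its x) by 150 mm (y), top 25 mm above the table. Origin on the table under the bed's centre; x points roughly away from the robot, y roughly to its left. Two steel studs at x = -66 and +42 mm, y = 0: shank 8 mm, flat heads 18 mm across, tops 40 mm above the table. The +y side, out to y = 180 mm, carries the spring bolt and its gate
- bolt (a joint): travel in m of the spring bolt, a 12 mm bar along the base's y at x = 0, 32 mm above the table. 0: shut, its tip at y = 50 mm, 15 mm deep in a notch in the plate's +y edge, locking the plate. It is pushed towards the base's +y, 42 mm at most, against a spring (7 N at 0, 13 N at 42 mm) that snaps it shut. Lever can tip into the notch from 32 mm on; held there, it reads about 32 mm
- lever (a joint): tip angle in rad of the thumb lever about the bolt's axis: about 0.09 at the start, upright, resting on the gate wall. With the bolt more than 32 mm back it can be tipped over towards the base's +x into the notch, to 0.65 at most; a light spring (1.5 N at the thumb piece) urges it that way. Pushed upright again, it lets the bolt snap shut
- thumb (a point): centre of the lever's black thumb piece, 62 mm above the bolt's axis (94 mm above the table, base x = 0, y = 102 mm at the start): upright plate 36 mm wide (x), 8 thick (y), 40 high. On its +x edge a lip 6 mm thick stands out 14 mm to -y, so a fingertip on the -y face, in the corner by the lip, can push it back (+y) and then over (+x). Axes: the base's, turned with the lever
- plate_mid (a point): centre, half-way up, of the aluminium mould plate, 180 mm (x) by 130 mm (y) by 8 mm, on the bed, centres and axes matching. Two keyhole slots along x: narrow ends (11 mm wide) round the studs at the start, wide ends (26 mm square) centred 25 mm further to the plate's +x. So it is slid 25 mm (3 mm either way) to the base's -x, then lifted straight up; 8 mm clears the heads
- plate_grip (a point): centre of the black bar of the plate's arch handle, 44 mm above plate_mid: bar 76 mm long (plate's y), 14 mm wide (x), 14 mm high, on two posts 60 mm apart
- plate: the same plate, about 0.35 to 0.6 kg, four round tart cups 6 mm high near its corners; origin at the centre of its underside, 4 mm below plate_mid, z up
- tray: empty steel tray, fixed to the table: outside 240 mm (its x) by 300 mm (its y), rim 22 mm high, walls and floor 3 mm thick; origin on the table under its centre. To the robot's right of the base
- bowl: white bowl, 110 mm across, 55 mm high; origin under its centre. Leave it alone
- jar: glass jar with a white lid, 60 mm across, 90 mm high; origin under its centre. Leave it alone
- cases: stack of brown paper tart cases, 76 mm across, 44 mm high; origin under its centre. Leave it alone
- gate_end (a point): top of the end of the steel gate wall beside the bolt, at the base's x = 10, y = 130 mm, 60 mm above the table. The wall (8 mm thick, from here 36 mm towards -y) keeps the upright lever from tipping to +x; the 22 mm gap beyond this end, towards +y, is the holding notch. Tipped into it, the lever bears on the wall's end, and that holds the bolt back
Mind the look-alikes: they are no part of the job. What is shaped like the plate but blue is not meant.

How it is judged:
By the outcome, as a careful person would: the job done as asked, in the order asked, and still so for the second after the job is handed in, with the robot touching nothing.
It also fails if it takes over 58 s, if anything falls off the work surface, if the arm or the gripper's body presses on something with over 40 N, if the wrist force passes 120 N, or if a joint passes its speed limit or range.

## Robot

A 6-joint arm with a two-finger parallel gripper is mounted at the origin on the work surface. World frame = base frame: x ahead of the robot, y to its left, z up, the work surface at z = 0. Lengths are in m, angles in rad, forces in N, time in s.
With the tool pointing down it reaches from about 0.35 to 0.85 m from the base axis. Payload 8.1 kg.
Tool frame: the origin (TCP) lies at the very end of the fingers, on their centre line; the grasp point (between the pads) lies 19 mm behind it (robot.pinch_z is the distance from the TCP to the grasp point, in m); y points along the fingers, x is the direction in which the jaws open and shut, and the axes are right-handed (so a half turn about y gives the same grasp; the last joint's range is limited). The gripper opens to 93 mm and grips with 3 to 60 N. Pads are 15 mm wide; open, the fingers measure 128 mm over their backs; the gripper's body (75 mm by 188 mm) begins 65 mm behind the grasp point.
Start: joints at [-1.279, 0.13, 1.488, -0, 1.523, -0.085], TCP at [0.221, -0.558, 0.193] pointing down, gripper open.
Joint ranges: [-2.96, 2.96], [-0.89, 2.26], [0.02, 2.5], [-1.34, 4.48], [0, 2.73], [-2.66, 2.66]. Speed limits (rad/s): [2.39, 2.39, 2.79, 3.14, 3.14, 3.14].

## Interface

Orientations are given as a rotation vector (axis times angle).
In Python, from plant import robot gives the robot as it stands.
- The arm moves only by the shell command python3 -m inch 'ROWS' [FORCE]. ROWS is JSON, a list of rows, each a list of 5 numbers: the closure, from -1 (fully open) to 1 (shut), then the shift along the world's x, y, z in m, then the turn about the world's z in rad. A call has 1 to 8 rows; each row is the pose to reach, as a shift and turn from the pose measured when the call began; what a row does not reach only later rows make up. A row lasts 1/8 s, in which the tool goes at most 62.5 mm and 10.7 degrees, less where a joint would pass 70% of its speed; a pose out of reach is approached as far as the arm can. A call with a gripper value outside its range is refused whole. The fingers move at their own pace and stop on an object; FORCE is the grip in N (left out, the last holds). Time passes only in rows, so rows that repeat a pose let the fingers close. It gives the time, the measured TCP pose, the force and the opening at its end, in the units of the state.
- robot.read_state(): the state, without advancing time (a new reading comes with each control period).
- robot.read_camera(name): name is "scene" or "side" or "wrist"; returns a dict with "color" (480x640x3 uint8, red, green, blue), "mtx" (3x3 intrinsics, pixels), "dist_coeffs" ([k1, k2, p1, p2, k3] as OpenCV has them; the pictures are not rectified), "R" (3x3) and "t" (3): a world point X has camera coordinates R X + t; the wrist camera has in their place "hand_eye" (4x4, takes a point from camera to tool coordinates, whose origin is the TCP and whose axes are the tool frame's). Camera axes: x right, y down, z forward; pixel columns grow to the right and rows downward; lengths in m; the calibration is good to about 2 mm. A picture is of the moment at which its call begins: read the wrist's pose just before it. There is no depth.
- robot.close_job(): hands the job in, once; it reports no verdict.
The state is a dict: "t": time; "q": joint angles; "dq": joint speeds; "joint_torque": joint torques, N m; "tool_pos": TCP position; "orientation": TCP orientation; "force": force on the tool from outside, world axes, zero at the start; "wrist_torque": the same for the moment, N m; "opening": finger opening in m.
Only numpy, scipy, OpenCV 4.12 (cv2) and the standard library are available. Lean on these libraries where they do the work, as an engineer would, in place of code of your own. Each camera call takes 0.05 s, during which the arm holds its last target. There are 200 camera calls.

## Working session

There is one attempt and no reset: what is moved stays moved. The work goes in short steps, Python scripts to look and compute and a shell command to move; the robot and the scene stay as the last step left them, time stands still between calls to the robot, and variables do not carry over. Pictures are saved under pics/ and viewed, about 8 in all and at most 12, crops included, and the job is handed in when it is done.

```bash
mkdir -p pics; cat > h.py <<'E'
import numpy as np, cv2
from plant import robot
def cam(n):
    s=robot.read_state(); c=robot.read_camera(n)
    if n=="wrist":
        Rt=cv2.Rodrigues(np.array(s["orientation"],float))[0]; H=np.array(c["hand_eye"])
        Rc=Rt@H[:3,:3]; o=Rt@H[:3,3]+np.array(s["tool_pos"])
        c["R"]=Rc.T; c["t"]=-Rc.T@o
    c={k:np.array(v) for k,v in c.items()}
    return c
def save(c,f,box=None,k=1):
    im=c["color"][:,:,::-1]
    if box: im=im[box[1]:box[3],box[0]:box[2]]
    cv2.imwrite("pics/"+f,cv2.resize(im,None,fx=k,fy=k,interpolation=cv2.INTER_CUBIC))
def ray(c,uv):
    p=cv2.undistortPoints(np.array(uv,float).reshape(-1,1,2),c["mtx"],c["dist_coeffs"])[:,0]
    d=np.c_[p,np.ones(len(p))]@c["R"]; return -c["R"].T@c["t"],d
def plane(c,uv,z):
    o,d=ray(c,uv); return o+d*((z-o[2])/d[:,2])[:,None]
def proj(c,X):
    return cv2.projectPoints(np.array(X,float).reshape(-1,3),cv2.Rodrigues(c["R"])[0],c["t"].astype(float),c["mtx"],c["dist_coeffs"])[0][:,0]
def tri(c1,u1,c2,u2):
    o1,d1=ray(c1,[u1]);o2,d2=ray(c2,[u2]);d1=d1[0];d2=d2[0]
    a=np.linalg.lstsq(np.c_[d1,-d2],o2-o1,rcond=None)[0]
    p,q=o1+a[0]*d1,o2+a[1]*d2; return (p+q)/2,np.linalg.norm(p-q)
E
python3 - <<'E'
from h import *
import pickle
a,b=cam("scene"),cam("side"); pickle.dump((a,b),open("c0.pkl","wb"))
save(a,"scene0.png");save(b,"side0.png")
for c in(a,b):print(-c["R"].T@c["t"],c["mtx"][0,0])
print(robot.read_state()["orientation"])
E
```

```text
[1.09837042 0.61088146 1.11234397] 538.4345879997769
[0.13451127 1.00385312 0.93342313] 572.9198582726161
[-1.36316296  0.92823593 -0.92607923]
```

View pics/scene0.png

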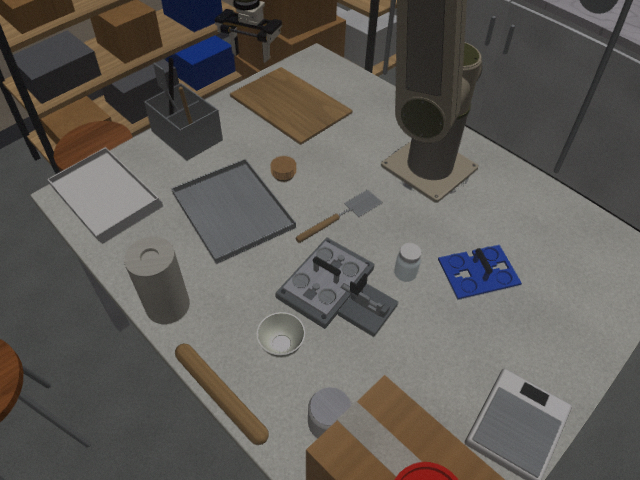

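View pics/side0.png

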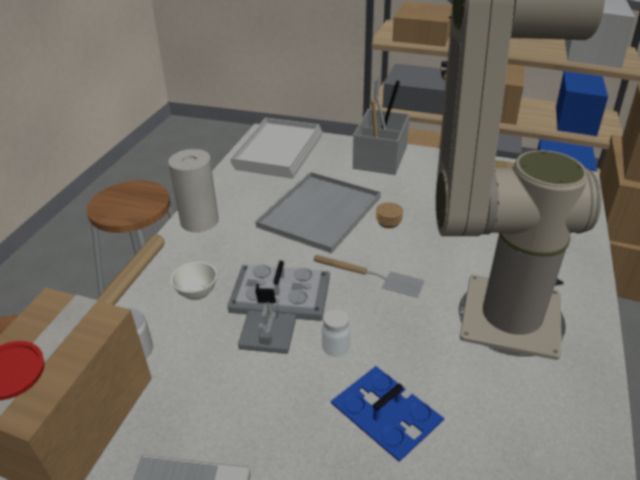

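The scene view shows the aluminium plate on the grey base at about (325,280), with the lever and gate at (362,290). The steel tray is at (233,208). The blue look-alike at (480,270) isn't meant, and the white pan at (103,192) isn't the tray next to the base. I'll enlarge both views of the base to confirm.

```bash
python3 - <<'E'
from h import *
import pickle
a,b=pickle.load(open("c0.pkl","rb"))
k=5
A=cv2.resize(a["color"][232:338,270:402,::-1],None,fx=k,fy=k,interpolation=cv2.INTER_CUBIC)
B=cv2.resize(b["color"][252:358,222:354,::-1],None,fx=k,fy=k,interpolation=cv2.INTER_CUBIC)
def grid(I,x0,y0):
    for u in range(x0-x0%20+20,x0+132,20):cv2.putText(I,str(u),((u-x0)*k,10),0,.35,(0,255,255),1);cv2.line(I,((u-x0)*k,12),((u-x0)*k,18),(0,255,255),1)
    for v in range(y0-y0%20+20,y0+106,20):cv2.putText(I,str(v),(0,(v-y0)*k),0,.35,(0,255,255),1);cv2.line(I,(24,(v-y0)*k),(30,(v-y0)*k),(0,255,255),1)
    return I
cv2.imwrite("pics/cA.png",grid(A,270,232)); cv2.imwrite("pics/cB.png",grid(B,222,252))
E
```

```text
(no output)
```

View pics/cA.png

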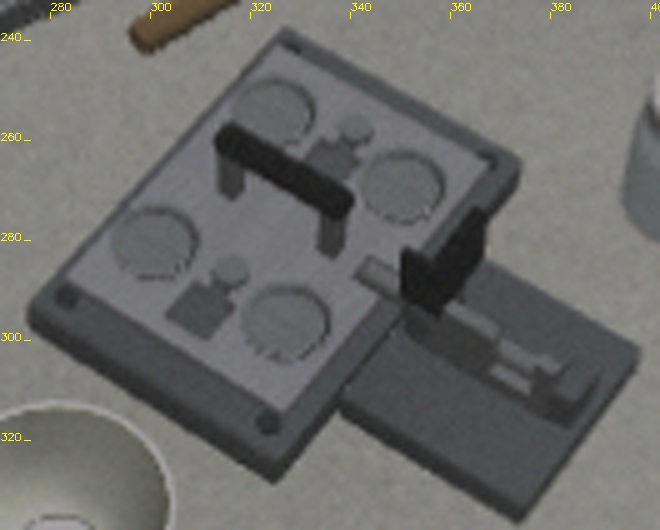

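View pics/cB.png

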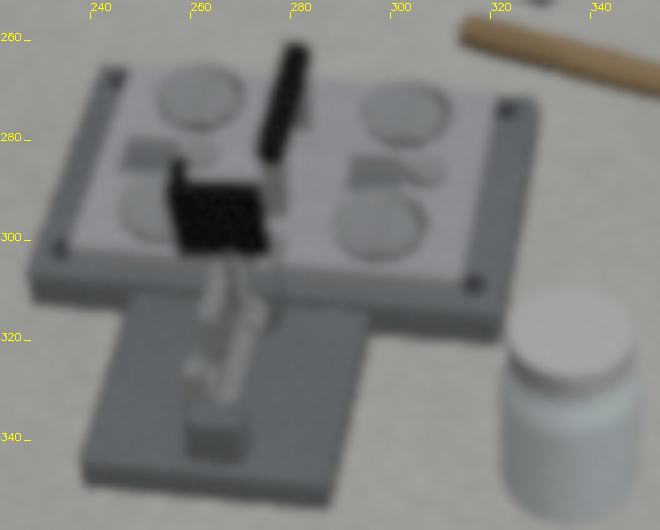

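The crops confirm it: this is the aluminium plate with a black handle, four cups and two studs, the bolt tip sits in the +y edge, and the black thumb piece has its lip on the +x side. Next I'll fit the base pose from the stud heads, base corners and handle.

```bash
cat > m.py <<'E'
from h import *
import pickle
a,b=pickle.load(open("c0.pkl","rb"))
A=lambda u,v:[270+u/5-.4,232+v/5-.4]
B=lambda u,v:[222+u/5-.4,252+v/5-.4]
E
python3 - <<'E'
from m import *
for n,c,f,p in(("scene",a,A,[(356,129),(231,271)]),("side",b,B,[(427,172),(204,153)])):
    P=plane(c,[f(*q) for q in p],.040); d=P[1]-P[0]
    print(n,P.round(4),"dist",np.linalg.norm(d),"yaw",np.arctan2(d[1],d[0]))
S1,r1=tri(a,A(356,129),b,B(427,172));S2,r2=tri(a,A(231,271),b,B(204,153));print(S1,r1,S2,r2)
# handle ends (bar mid height .077 at centre) , thumb
print("grip",tri(a,A(286,168),b,B(284,102)))
print("base corners scene",plane(a,[A(285,28),A(520,158),A(30,308),A(275,465)],.025).round(4))
print("base corners side",plane(b,[B(540,100),B(500,322),B(105,65),B(30,285)],.025).round(4))
# steel tray rim mask
for n,c in(("scene",a),("side",b)):
    pass
d=S2-S1;y=np.arctan2(d[1],d[0]);print("yaw tri",y)
M=(S1+S2)/2; R=np.array([[np.cos(y),-np.sin(y)],[np.sin(y),np.cos(y)]])
O=M[:2]+R@[12e-3,0];print("mount",O)
for nm,p,z in(("thumb",(0,.102),.094),("grip",(0,0),.077),("gate",(.01,.13),.06),("jawless",(0,.18),.012)):
    X=np.r_[O+R@p,z]; pa,pb=proj(a,X)[0],proj(b,X)[0]
    print(nm,X.round(4),"cropA",((pa-[270,232]+.4)*5).round(),"cropB",((pb-[222,252]+.4)*5).round())
print("tray scene",plane(a,[(173,190),(245,162),(294,217),(220,259)],.022).round(3))
print("tray side",plane(b,[(259,210),(313,175),(381,191),(329,248)],.022).round(3))
print("jar",tri(a,(410,248),b,(337,320)),"bowl",tri(a,(281,333),b,(195,279)),"cases",tri(a,(284,163),b,(390,210)))
E
```

```text
scene [[0.4679 0.0767 0.04  ]
 [0.5735 0.0951 0.04  ]] dist 0.10721721190967941 yaw 0.17291706199225862
side [[0.4681 0.0767 0.04  ]
 [0.5723 0.0944 0.04  ]] dist 0.10568989544324488 yaw 0.16796233968092206
[0.4680045  0.0767763  0.04011677] 4.812768088477374e-05 [0.57274918 0.09418369 0.03913916] 0.001091031474939936
grip (array([0.53160147, 0.08913656, 0.07776981]), np.float64(0.0007900457419559936))
base corners scene [[ 0.4381 -0.0029  0.025 ]
 [ 0.4122  0.1394  0.025 ]
 [ 0.6518  0.0364  0.025 ]
 [ 0.6276  0.1802  0.025 ]]
base corners side [[ 0.4376 -0.0038  0.025 ]
 [ 0.4113  0.1457  0.025 ]
 [ 0.6511  0.0327  0.025 ]
 [ 0.6219  0.1856  0.025 ]]
yaw tri 0.16468369311540385
mount [0.53221448 0.08744728]
thumb [0.5155 0.1881 0.094 ] cropA [464. 253.] cropB [236. 225.]
grip [0.5322 0.0874 0.077 ] cropA [283. 168.] cropB [285. 100.]
gate [0.5208 0.2173 0.06  ] cropA [496. 339.] cropB [205. 325.]
jawless [0.5027 0.265  0.012 ] cropA [586. 432.] cropB [211. 490.]
tray scene [[ 0.63  -0.431  0.022]
 [ 0.407 -0.378  0.022]
 [ 0.45  -0.116  0.022]
 [ 0.684 -0.141  0.022]]
tray side [[ 0.704 -0.203  0.022]
 [ 0.617 -0.425  0.022]
 [ 0.398 -0.395  0.022]
 [ 0.466 -0.095  0.022]]
jar (array([0.35712213, 0.20231439, 0.08905845]), np.float64(0.009149410586804792)) bowl (array([0.72454442, 0.13829401, 0.04879616]), np.float64(0.0015461194048918751)) cases (array([ 0.34554445, -0.27066753,  0.04868371]), np.float64(0.0026757841086949194))
```

```bash
python3 - <<'E'
from m import *
s=robot.read_state();print("tool axes cols\n",cv2.Rodrigues(np.array(s["orientation"]))[0].round(3))
y=.171;R=np.array([[np.cos(y),-np.sin(y)],[np.sin(y),np.cos(y)]]);O=np.array([.5322,.0879])
for p in [(.008,.066),(.008,.10)]:print("goal",O+R@p)
# tray: dark-grey blob segmentation, seeded flood in both views
for n,c,seed in(("scene",a,(233,208)),("side",b,(320,210))):
    g=cv2.GaussianBlur(cv2.cvtColor(c["color"],cv2.COLOR_RGB2GRAY),(3,3),0)
    print(n,"grey",g[seed[1],seed[0]])
    m=(g<g[seed[1],seed[0]]+22).astype(np.uint8)
    l=cv2.connectedComponents(m)[1]; mm=(l==l[seed[1],seed[0]]).astype(np.uint8)
    ct=max(cv2.findContours(mm,0,1)[0],key=cv2.contourArea); h=cv2.convexHull(ct)
    q=cv2.approxPolyDP(h,8,True)[:,0]; print(q.tolist())
    for z in(.022,.0):
        P=plane(c,h[:,0].astype(float),z); print(z,cv2.minAreaRect((P[:,:2]*1000).astype(np.float32)))
E
```

```text
tool axes cols
 [[ 0.368 -0.     0.93 ]
 [-0.93   0.002  0.368]
 [-0.002 -1.     0.   ]]
goal [0.52885224 0.15429874]
goal [0.52306654 0.18780285]
scene grey 100
[[245, 158], [296, 227], [216, 264], [171, 188]]
0.022 ((549.5834350585938, -263.55712890625), (320.6961364746094, 248.96792602539062), 77.49056243896484)
0.0 ((538.5104370117188, -281.20074462890625), (327.1668701171875, 253.9914093017578), 77.49056243896484)
side grey 124
[[254, 225], [310, 171], [403, 208], [397, 227], [332, 253]]
0.022 ((496.7643127441406, -249.56468200683594), (333.14312744140625, 359.3767395019531), 77.28307342529297)
0.0 ((505.5084533691406, -279.8196716308594), (341.1846008300781, 368.05145263671875), 77.28304290771484)
```

Everything agrees: the base is at (0.532, 0.088) with yaw 0.171, and the tray is at about (0.545, -0.27) with yaw about -0.22. I'm moving above the lever with the fingers closed.

```bash
python3 -m inch '[[1,0.025,0.057,0,0],[1,0.05,0.114,0,0],[1,0.075,0.171,0,0],[1,0.1,0.228,0,-0.05],[1,0.125,0.285,0,-0.1],[1,0.15,0.342,0,-0.15],[1,0.175,0.4,0,-0.206],[1,0.2,0.46,0,-0.206]]' 20; python3 -m inch '[[1,0.02,0.05,0,0],[1,0.04,0.1,0,0],[1,0.06,0.15,0,0],[1,0.08,0.2,0,0],[1,0.1,0.25,0,0],[1,0.108,0.252,-0.02,0],[1,0.108,0.252,-0.04,0],[1,0.108,0.252,-0.04,0]]'
python3 - <<'E'
from m import *
s=robot.read_state();p=np.array(s["tool_pos"]);ax=cv2.Rodrigues(np.array(s["orientation"]))[0][:,0]
print(p.round(4),ax.round(3),np.array(s["force"]).round(2),s["opening"],"to go",np.array([.5289,.1543,.083])-p)
c=cam("scene");save(c,"s1.png",(280,130,440,330),3)
E
```

```text
t: 1.1
tool_pos: [0.4197, -0.0983, 0.1922]
orientation: [-1.283, 1.084, -1.082]
force: [1.2, -0.3, -0.6]
opening: 0.0176
t: 2.1
tool_pos: [0.5253, 0.1521, 0.1488]
orientation: [-1.288, 1.089, -1.081]
force: [-0.4, -0.2, 0.3]
opening: 0.0008
[0.5253 0.1521 0.1488] [ 0.168 -0.986 -0.001] [-0.43 -0.21  0.3 ] 0.0008303821168525458 to go [ 0.0036344   0.00223272 -0.06583814]
```

View pics/s1.png

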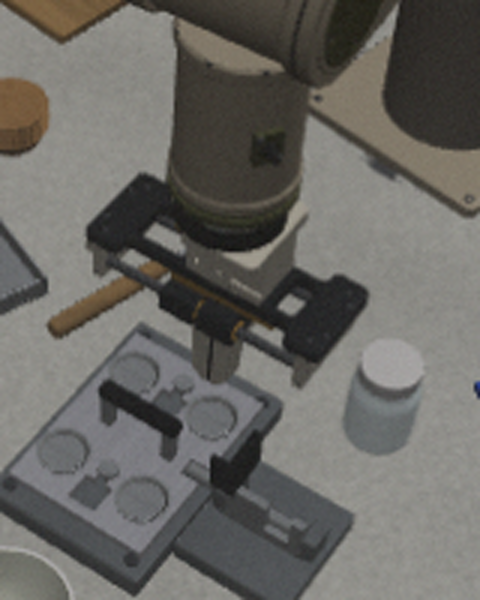

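The closed fingers, with tips at crop (215,378), are above the plate side of the thumb piece and well aligned. I'm descending and then pushing to +y. Base +y in world is (-0.170, 0.985).

```bash
python3 -m inch '[[1,0.0035,0.002,-0.035,0],[1,0.0035,0.002,-0.064,0],[1,0.0035,0.002,-0.064,0]]'; python3 -m inch '[[1,-0.0017,0.010,0,0],[1,-0.0026,0.015,0,0],[1,-0.0034,0.020,0,0],[1,-0.0034,0.020,0,0]]'
python3 - <<'E'
from m import *
c=cam("side");save(c,"s2.png",(222,212,354,332),5)
E
```

```text
t: 2.52
tool_pos: [0.5278, 0.1529, 0.0848]
orientation: [-1.288, 1.091, -1.082]
force: [-0.5, 0.3, 0.5]
opening: 0.0008
t: 3.02
tool_pos: [0.5247, 0.1736, 0.0854]
orientation: [-1.288, 1.09, -1.081]
force: [0.3, 0.1, -0.1]
opening: 0.0006
```

View pics/s2.png

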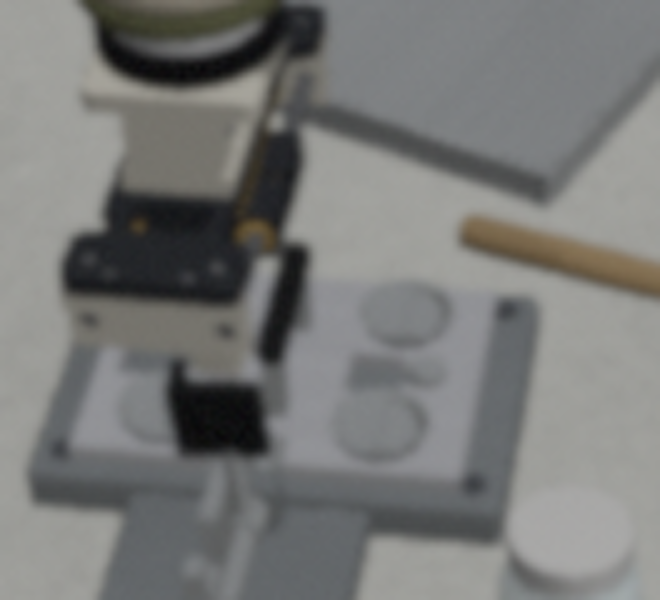

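The fingers are behind the thumb piece and there's no contact yet. I'll push on in steps.

```bash
python3 -m inch '[[1,-0.0008,0.005,-0.003,0],[1,-0.0017,0.010,-0.003,0],[1,-0.0025,0.015,-0.003,0],[1,-0.0025,0.015,-0.003,0]]'; python3 -m inch '[[1,-0.0008,0.005,0,0],[1,-0.0017,0.010,0,0],[1,-0.0017,0.010,0,0]]'
```

```text
t: 3.58
tool_pos: [0.5236, 0.1864, 0.0838]
orientation: [-1.288, 1.087, -1.086]
force: [0.0, -9.8, 9.3]
opening: 0.0005
t: 3.95
tool_pos: [0.5228, 0.1942, 0.0845]
orientation: [-1.29, 1.085, -1.089]
force: [-1.8, -9.8, 6.9]
opening: 0.0006
```

```bash
python3 -m inch '[[1,-0.0012,0.007,0.001,0],[1,-0.0024,0.014,0.001,0],[1,-0.0036,0.021,0.001,0],[1,-0.0036,0.021,0.001,0]]'
python3 - <<'E'
from m import *
c=cam("side");c2=cam("scene");
A=cv2.resize(c["color"][262:352,222:302],None,fx=5,fy=5,interpolation=2)
B=cv2.resize(c2["color"][232:322,320:400],None,fx=5,fy=5,interpolation=2)
cv2.imwrite("pics/s3.png",np.hstack([A,B])[:,:,::-1])
E
```

```text
t: 4.45
tool_pos: [0.5207, 0.2131, 0.0863]
orientation: [-1.291, 1.083, -1.094]
force: [3.3, -11.7, 5.1]
opening: 0.0005
```

View pics/s3.png

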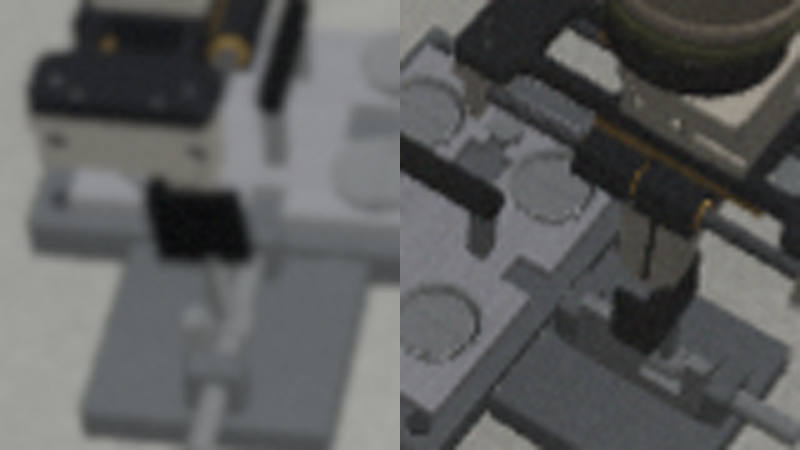

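The notch shows the bolt well withdrawn from the plate, at about 12 N (roughly 33–38 mm). Now I'll go slightly further back and tip it over to +x.

```bash
python3 -m inch '[[1,-0.0003,0.002,0,0],[1,0.0065,0.003,0,0],[1,0.0135,0.004,-0.002,0],[1,0.020,0.0055,-0.004,0],[1,0.027,0.007,-0.006,0],[1,0.0295,0.007,-0.006,0],[1,0.0295,0.007,-0.006,0]]'
```

```text
t: 5.42
tool_pos: [0.5515, 0.2198, 0.0811]
orientation: [-1.289, 1.081, -1.095]
force: [3.9, -0.8, 5.6]
opening: 0.0005
```

```bash
python3 - <<'E'
from m import *
c=cam("side");c2=cam("scene");
A=cv2.resize(c["color"][262:352,222:302],None,fx=5,fy=5,interpolation=2)
B=cv2.resize(c2["color"][232:322,320:400],None,fx=5,fy=5,interpolation=2)
cv2.imwrite("pics/s4.png",np.hstack([A,B])[:,:,::-1])
E
```

```text
(no output)
```

View pics/s4.png

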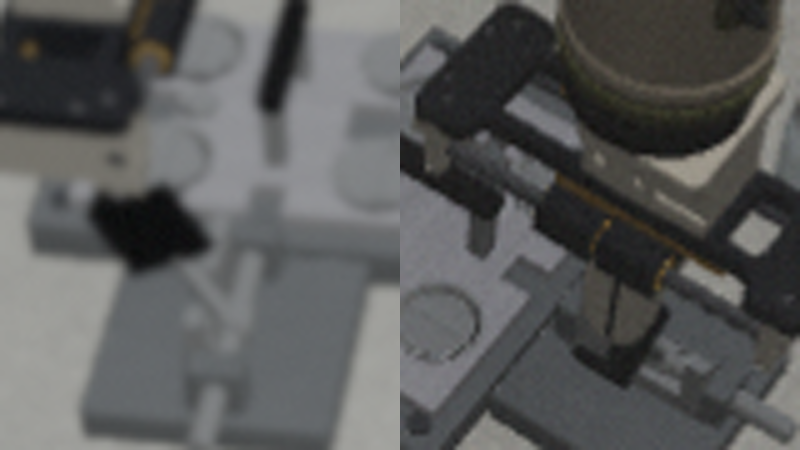

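The lever is tipped about 0.6 rad into the notch. I'll back the finger off and lift.

```bash
python3 -m inch '[[1,-0.0023,-0.004,0,0],[1,-0.001,-0.010,0,0],[1,0,-0.016,0,0],[1,0,-0.016,0.03,0],[1,0,-0.016,0.08,0],[1,0,-0.05,0.13,0],[1,-0.012,-0.11,0.13,0],[1,-0.022,-0.13,0.13,0]]'
python3 - <<'E'
from m import *
c=cam("side");c2=cam("scene");
A=cv2.resize(c["color"][262:352,222:302],None,fx=5,fy=5,interpolation=2)
B=cv2.resize(c2["color"][232:322,320:400],None,fx=5,fy=5,interpolation=2)
cv2.imwrite("pics/s5.png",np.hstack([A,B])[:,:,::-1])
y=.171;R=np.array([[np.cos(y),-np.sin(y)],[np.sin(y),np.cos(y)]]);O=np.array([.5322,.0879])
s=robot.read_state();p=np.array(s["tool_pos"]);ax=cv2.Rodrigues(np.array(s["orientation"]))[0][:,0];print("jaw ang",np.arctan2(ax[1],ax[0]),"togo",O-p[:2])
E
```

```text
t: 6.52
tool_pos: [0.5287, 0.0871, 0.2111]
orientation: [-1.289, 1.083, -1.097]
force: [-1.4, 1.0, -0.6]
opening: 0.0004
jaw ang -1.4089964423124821 togo [4.08681785e-03 6.02565251e-05]
```

View pics/s5.png

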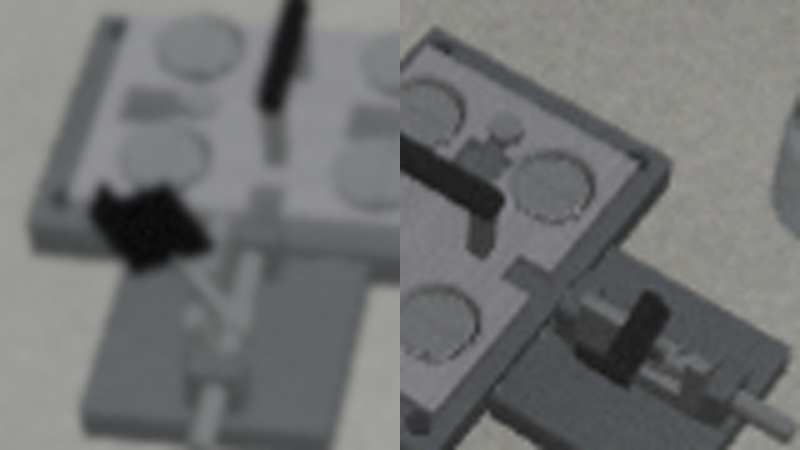

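The lever stays over and the bolt stays back with the hand off it (crop: lever at (150,225), bolt tip clear of the plate edge). Next: turn the jaws onto base x, open them part way, and go down on the handle.

```bash
python3 -m inch '[[0.1,0.004,0,0,0.185],[0.1,0.004,0,0,0.37],[0.1,0.004,0,0,0.555],[0.1,0.004,0,0,0.74],[0.1,0.004,0,0,0.925],[0.1,0.004,0,0,1.11],[0.1,0.004,0,0,1.295],[0.1,0.004,0,0,1.48]]'; python3 -m inch '[[0.1,0,0,0,0.1],[0.1,0,0,-0.04,0.1],[0.1,0,0,-0.09,0.1],[0.1,0,0,-0.09,0.1]]'
python3 - <<'E'
from m import *
s=robot.read_state();p=np.array(s["tool_pos"]);ax=cv2.Rodrigues(np.array(s["orientation"]))[0][:,0]
print("jaw ang",np.arctan2(ax[1],ax[0]),"togo",np.array([.532,.0883,.055])-p,s["q"][5],s["opening"])
c=cam("wrist");save(c,"w1.png")
E
```

```text
t: 7.62
tool_pos: [0.5315, 0.0891, 0.2091]
orientation: [-1.57, -0.068, 0.055]
force: [0.2, 0.1, 0.3]
opening: 0.0418
t: 8.12
tool_pos: [0.5271, 0.0899, 0.1137]
orientation: [-1.565, -0.139, 0.142]
force: [-0.2, 0.2, 0.0]
opening: 0.042
jaw ang 0.1789310395465512 togo [ 0.00489724 -0.00161573 -0.0587161 ] -0.10679190513528546 0.04195323577908025
```

```bash
python3 -m inch '[[0.1,0.0045,-0.0015,-0.03,-0.005],[0.1,0.0045,-0.0015,-0.058,-0.005],[0.1,0.0045,-0.0015,-0.058,-0.005],[1,0.0045,-0.0015,-0.058,-0.005],[1,0.0045,-0.0015,-0.058,-0.005],[1,0.0045,-0.0015,-0.058,-0.005]]' 35;  python3 -m inch '[[1,0,0,0,0],[1,0,0,0,0]]'
```

```text
t: 8.93
tool_pos: [0.5348, 0.0885, 0.0605]
orientation: [-1.566, -0.14, 0.133]
force: [0.8, -0.5, -0.3]
opening: 0.0162
t: 9.18
tool_pos: [0.535, 0.0885, 0.0608]
orientation: [-1.566, -0.141, 0.132]
force: [-0.5, -0.6, -0.4]
opening: 0.0008
```

The fingers closed on nothing, so I need to look.

```bash
python3 - <<'E'
from m import *
s=robot.read_state();print(np.array(s["tool_pos"]).round(4),np.array(s["force"]).round(2),s["opening"])
c=cam("side");c2=cam("scene");w=cam("wrist")
A=cv2.resize(c["color"][212:332,222:312],None,fx=4,fy=4,interpolation=2)
B=cv2.resize(c2["color"][202:322,290:380],None,fx=4,fy=4,interpolation=2)
W=np.zeros((120,1,3),np.uint8)
cv2.imwrite("pics/s6.png",np.hstack([A,B])[:,:,::-1]); save(w,"w2.png")
print(proj(c,s["tool_pos"])-[222,212],proj(c2,s["tool_pos"])-[290,202])
E
```

```text
[0.535  0.0885 0.0608] [-0.5  -0.56 -0.37] 0.0007943341207344508
[[55.62347198 64.98000189]] [[35.43466463 68.19206245]]
```

View pics/s6.png

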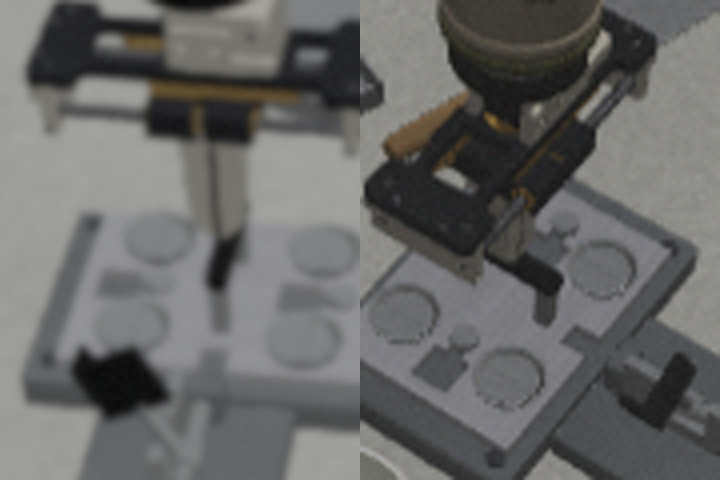

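```bash
python3 - <<'E'
from m import *
print("s1 tip proj",proj(a,[.5253,.1521,.1488]),"seen ~",(280+215/3,130+378/3))
for z in(.0608,.07,.08,.09):print(z,((proj(b,[.535,.0885,z])-[222,212])*4).round(),((proj(a,[.535,.0885,z])-[290,202])*4+[360,0]).round())
s=robot.read_state();print(s["force"],s["joint_torque"],robot.pinch_z)
c=robot.read_camera("wrist");print(np.array(c["hand_eye"]).round(3).tolist())
w=cam("wrist")
for X in([.532,.0883,.080],[.535,.0885,.0608],[.468,.0768,.04],[.5727,.0943,.04]):print(X,proj(w,X))
im=cv2.imread("pics/w2.png");g=im.max(2);m=(g<45).astype(np.uint8)
print([ (x[:5]).tolist() for x in cv2.connectedComponentsWithStats(m)[2] if x[4]>300])
E
```

```text
s1 tip proj [[349.62323019 261.22321001]] seen ~ (351.6666666666667, 256.0)
0.0608 [[223. 260.]] [[502. 273.]]
0.07 [[222. 248.]] [[502. 264.]]
0.08 [[221. 235.]] [[503. 254.]]
0.09 [[220. 221.]] [[503. 244.]]
[ 0.55742652  0.0736832  -0.02309073] [ 2.56216947e-03 -4.96843636e+01 -4.57889843e+01  7.96384388e-02
 -1.06764797e-02  5.29771860e-04] 0.0188
[[1.0, -0.001, -0.001, -0.001], [0.0, -0.253, 0.967, -0.192], [-0.001, -0.967, -0.253, 0.07], [0.0, 0.0, 0.0, 1.0]]
[0.532, 0.0883, 0.08] [[316.35491804 288.18695022]]
[0.535, 0.0885, 0.0608] [[321.61773264 276.36743202]]
[0.468, 0.0768, 0.04] [[215.88147055 265.39066951]]
[0.5727, 0.0943, 0.04] [[380.33387915 266.31916193]]
[[0, 0, 640, 435, 250701], [323, 0, 134, 64, 5261], [303, 221, 25, 117, 929], [169, 301, 145, 109, 12085], [327, 300, 144, 50, 5847], [327, 348, 90, 55, 2269], [0, 430, 640, 50, 29789]]
```

View pics/w2.png

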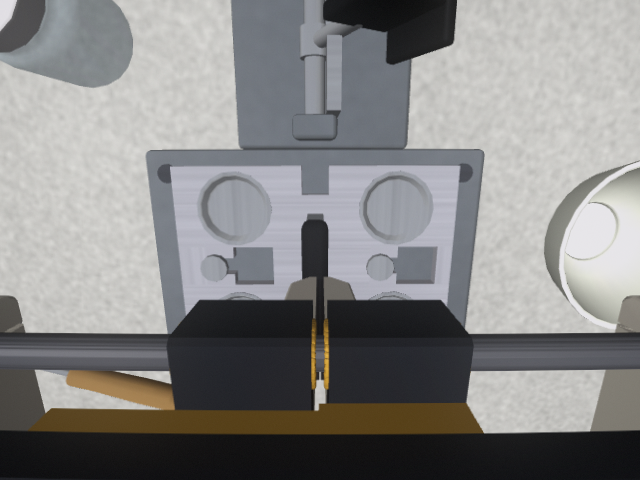

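The wrist view agrees with the calibration: stud heads at (214,267) and (380,266) against predicted (216,265) and (380,266), and the bar at x=315. However, all three views put the visible fingertips about 19 mm higher than the reported TCP, so the fingers shut on top of the bar. I'll lift, open, shift 3 mm to -x, and come down 20 mm lower with force checks.

```bash
python3 -m inch '[[1,0,0,0.02,0],[0.35,-0.003,0,0.03,0],[0.35,-0.003,0,0.03,0],[0.35,-0.003,0,0.03,0],[0.35,-0.003,0,0.03,0]]'; python3 -m inch '[[0.35,0,0,-0.015,0],[0.35,0,0,-0.03,0],[0.35,0,0,-0.035,0],[0.35,0,0,-0.035,0]]'
python3 - <<'E'
from m import *
s=robot.read_state();print(np.array(s["tool_pos"]).round(4),np.array(s["force"]).round(2),s["opening"])
E
```

```text
t: 10.05
tool_pos: [0.5312, 0.0885, 0.0896]
orientation: [-1.566, -0.139, 0.134]
force: [-0.6, 0.1, -0.2]
opening: 0.0297
t: 10.55
tool_pos: [0.5305, 0.0884, 0.0536]
orientation: [-1.566, -0.138, 0.135]
force: [0.7, 0.2, 1.0]
opening: 0.0301
[0.5305 0.0884 0.0536] [0.69 0.16 0.97] 0.030144210451979646
```

No contact. Going down 13 mm more, then closing.

```bash
python3 -m inch '[[0.35,0.0015,0,-0.006,0],[0.35,0.0015,0,-0.013,0],[0.35,0.0015,0,-0.013,0]]'; python3 -m inch '[[1,0,0,0,0],[1,0,0,0,0],[1,0,0,0,0],[1,0,0,0,0],[1,0,0,0,0]]' 35
```

```text
t: 10.92
tool_pos: [0.5314, 0.0884, 0.0398]
orientation: [-1.566, -0.137, 0.136]
force: [0.1, 0.3, 0.4]
opening: 0.0303
t: 11.55
tool_pos: [0.5316, 0.0884, 0.04]
orientation: [-1.566, -0.137, 0.136]
force: [0.0, -0.2, 0.7]
opening: 0.0136
```

The bar is held at 13.6 mm. Sliding 25 mm to base -x, which is world (-0.0246, -0.0043).

```bash
python3 -m inch '[[1,-0.004,-0.0007,0,0],[1,-0.009,-0.0015,0,0],[1,-0.014,-0.0024,0,0],[1,-0.019,-0.0033,0,0],[1,-0.0246,-0.0043,0,0],[1,-0.0246,-0.0043,0,0],[1,-0.0246,-0.0043,0,0]]'
python3 - <<'E'
from m import *
s=robot.read_state();d=np.array(s["tool_pos"])[:2]-[.5316,.0884];y=.171
print("base shift",d@[np.cos(y),np.sin(y)],d@[-np.sin(y),np.cos(y)],np.array(s["force"]).round(2),np.array(s["wrist_torque"]).round(2))
w=cam("wrist");cv2.imwrite("pics/w3.png",w["color"][:,:,::-1])
E
```

```text
t: 12.42
tool_pos: [0.5064, 0.084, 0.04]
orientation: [-1.566, -0.136, 0.137]
force: [-3.4, -0.8, 3.5]
opening: 0.0138
base shift -0.025615893870930724 -6.925610800540425e-05 [-3.42 -0.78  3.45] [-0.1   0.57  0.02]
```

Slid 25.6 mm with low force. Lifting gently with a force check.

```bash
python3 -m inch '[[1,0.0005,0,0.003,0],[1,0.0005,0,0.006,0],[1,0.0005,0,0.009,0],[1,0.0005,0,0.012,0]]';  python3 -m inch '[[1,0,0,0.006,0],[1,0,0,0.012,0],[1,0,0,0.018,0],[1,0,0,0.03,0]]'
```

```text
t: 12.98
tool_pos: [0.5071, 0.084, 0.0521]
orientation: [-1.566, -0.136, 0.137]
force: [0.5, 0.3, -3.5]
opening: 0.0137
t: 13.48
tool_pos: [0.5067, 0.084, 0.0824]
orientation: [-1.566, -0.135, 0.137]
force: [0.2, -0.0, -3.8]
opening: 0.0138
```

Lifted clean; the weight is about 3.8 N. Raising it and carrying it to the tray, turned to the tray's axes.

```bash
python3 -m inch '[[1,0,0,0.03,0],[1,0.003,-0.03,0.05,-0.03],[1,0.008,-0.07,0.06,-0.08],[1,0.013,-0.12,0.06,-0.14],[1,0.019,-0.17,0.06,-0.2],[1,0.024,-0.22,0.06,-0.26],[1,0.029,-0.27,0.06,-0.32],[1,0.034,-0.31,0.06,-0.38]]';  python3 -m inch '[[1,0.002,-0.02,0,-0.01],[1,0.004,-0.04,0,-0.01],[1,0.004,-0.04,0,-0.01],[1,0.004,-0.04,0,-0.01]]'
python3 - <<'E'
from m import *
s=robot.read_state();ax=cv2.Rodrigues(np.array(s["orientation"]))[0][:,0];print(np.array(s["tool_pos"]).round(4),np.arctan2(ax[1],ax[0]),np.array(s["force"]).round(2))
w=cam("wrist");S=cam("side")
im=cv2.resize(w["color"],(480,360));B=cv2.resize(S["color"][140:290,220:420],(300,225))
y=-.218;R=np.array([[np.cos(y),-np.sin(y)],[np.sin(y),np.cos(y)]])
for c,I,f in((w,im,lambda p:p*.75),(S,B,lambda p:(p-[220,140])*1.5)):
    q=np.array([[*(R@[x,v]+[.545,-.272]),.022] for x,v in((.12,.15),(.12,-.15),(-.12,-.15),(-.12,.15))])
    for p in f(proj(c,q)):cv2.circle(I,tuple(int(t) for t in p),3,(255,0,0),-1)
B=np.vstack([B,np.zeros((135,300,3),np.uint8)])
cv2.imwrite("pics/w4.png",np.hstack([im,B])[:,:,::-1])
E
```

```text
t: 14.48
tool_pos: [0.5407, -0.2282, 0.1432]
orientation: [-1.564, 0.164, -0.164]
force: [0.1, 1.0, -3.2]
opening: 0.0134
t: 14.98
tool_pos: [0.5447, -0.2672, 0.1431]
orientation: [-1.563, 0.172, -0.171]
force: [0.4, 0.4, -3.4]
opening: 0.0141
[ 0.5447 -0.2672  0.1431] -0.21795507494279331 [ 0.37  0.45 -3.41]
```

View pics/w4.png

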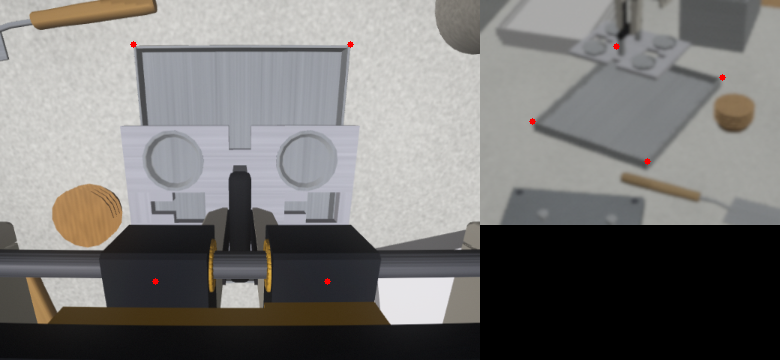

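The predicted tray corners fall on the seen rim (red dots), and the plate is square with the tray and centred over it. Lowering, with the last millimetres slow.

```bash
python3 -m inch '[[1,0,-0.004,-0.03,0],[1,0,-0.004,-0.06,0],[1,0,-0.004,-0.085,0],[1,0,-0.004,-0.105,0],[1,0,-0.004,-0.115,0],[1,0,-0.004,-0.115,0]]';  python3 -m inch '[[1,0,0,-0.002,0],[1,0,0,-0.004,0],[1,0,0,-0.006,0],[1,0,0,-0.006,0]]'
```

```text
t: 15.82
tool_pos: [0.5445, -0.2707, 0.0277]
orientation: [-1.563, 0.172, -0.169]
force: [-0.2, 0.5, -3.6]
opening: 0.0139
t: 16.32
tool_pos: [0.5444, -0.2707, 0.0216]
orientation: [-1.562, 0.172, -0.169]
force: [-0.1, -0.7, -3.8]
opening: 0.0139
```

```bash
python3 -m inch '[[1,0,0,-0.001,0],[1,0,0,-0.002,0],[1,0,0,-0.003,0],[1,0,0,-0.003,0]]';  python3 -m inch '[[1,0,0,-0.0007,0],[1,0,0,-0.0015,0],[1,0,0,-0.0015,0]]'
```

```text
t: 16.82
tool_pos: [0.5443, -0.2706, 0.0185]
orientation: [-1.562, 0.172, -0.169]
force: [0.8, -0.5, -4.0]
opening: 0.0136
t: 17.2
tool_pos: [0.5445, -0.2707, 0.018]
orientation: [-1.563, 0.172, -0.169]
force: [-3.5, 1.7, 4.7]
opening: 0.0139
```

Touchdown: the force went from -4 to +4.7 N. Opening and rising.

```bash
python3 -m inch '[[0.35,0,0,0,0],[0.35,0,0,0,0],[0.35,0,0,0,0],[0.35,0,0,0,0],[0.35,0,0,0.03,0],[0.35,0,0,0.07,0],[0.35,0,0,0.12,0],[0.35,0,0,0.17,0]]';  python3 -m inch '[[0.35,-0.03,-0.05,0.01,0],[0.35,-0.06,-0.10,0.01,0],[0.35,-0.09,-0.15,0.01,0],[0.35,-0.12,-0.2,0.01,0],[0.35,-0.15,-0.25,0.01,0],[0.35,-0.15,-0.25,0.01,0]]'
python3 - <<'E'
from m import *
c=cam("side");c2=cam("scene")
# plate in tray: bright blob on tray; stud heads, bolt check by differences
y=-.218;R=np.array([[np.cos(y),-np.sin(y)],[np.sin(y),np.cos(y)]])
for n,k,seed in(("scene",c2,None),("side",c,None)):
    g=cv2.cvtColor(k["color"],cv2.COLOR_RGB2GRAY)
    q=np.array([[*(R@np.array([x,v])+[.545,-.271]),.011] for x in np.linspace(-.105,.105,60) for v in np.linspace(-.135,.135,80)])
    p=proj(k,q).round().astype(int); val=g[p[:,1],p[:,0]].reshape(60,80)
    t=cv2.threshold(val,0,255,cv2.THRESH_OTSU); m=cv2.morphologyEx(t[1],cv2.MORPH_CLOSE,np.ones((9,9)))
    ys,xs=np.where(m>0); r=cv2.minAreaRect(np.c_[-.105+ys*.21/59,-.135+xs*.27/79].astype(np.float32)*1000)
    print(n,"thr",t[0],"plate in tray frame mm",r)
# lever: black-pixel centroid in the thumb region, now vs expected held position
old=cv2.imread("pics/s5.png")
new=np.hstack([cv2.resize(c["color"][262:352,222:302],None,fx=5,fy=5,interpolation=2),cv2.resize(c2["color"][232:322,320:400],None,fx=5,fy=5,interpolation=2)])[:,:,::-1]
for nm,I in(("held",old),("now",new)):
    for x0,x1,y0 in((60,230,170),(580,700,280)):
        m=I[y0:420,x0:x1].max(2)<40; ys,xs=np.where(m); print(nm,len(xs),xs.mean()+x0,ys.mean()+y0)
# bystanders: changed pixels between start and now around them
a0,b0=a["color"].astype(int),b["color"].astype(int)
for nm,k0,k1,bx in(("jar",a0,c2,(395,240,425,282)),("bowl",a0,c2,(255,312,308,358)),("cases",a0,c2,(268,155,300,183)),("jar s",b0,c,(320,310,355,356)),("bowl s",b0,c,(170,262,220,300)),("cases s",b0,c,(374,202,408,228)),("tray rim s",b0,c,(255,172,300,245))):
    d=abs(k0-k1["color"].astype(int))[bx[1]:bx[3],bx[0]:bx[2]].max(2); print(nm,"changed",(d>40).mean().round(3))
s=robot.read_state();print(np.array(s["tool_pos"]).round(3),np.array(s["force"]).round(2))
save(c,"fin.png")
E
```

```text
t: 18.2
tool_pos: [0.5442, -0.2705, 0.1893]
orientation: [-1.562, 0.172, -0.169]
force: [0.9, -0.5, -0.3]
opening: 0.0304
t: 18.95
tool_pos: [0.3911, -0.5238, 0.1987]
orientation: [-1.562, 0.177, -0.172]
force: [0.1, 0.3, -0.1]
opening: 0.0299
scene thr 79.0 plate in tray frame mm ((0.0, 0.0), (270.0, 210.0), 90.0)
side thr 88.0 plate in tray frame mm ((0.0, 0.0), (270.0, 210.0), 90.0)
held 5752 147.68897774687065 227.97670375521557
held 2922 629.8145106091717 341.72553045859
now 5954 147.27141417534432 226.99798454820288
now 3232 629.4226485148515 342.080754950495
jar changed 0.0
bowl changed 0.0
cases changed 0.0
jar s changed 0.0
bowl s changed 0.0
cases s changed 0.0
tray rim s changed 0.0
[ 0.394 -0.521  0.199] [ 0.32  1.38 -0.47]
```

The lever hasn't moved and the jar, bowl and cases are unchanged. The tray mask was useless because its threshold split off only the black handle, so I'll check the plate by triangulating the handle instead.

```bash
python3 - <<'E'
from m import *
uv=[]
for n in("scene","side"):
    k=cam(n);p=proj(k,[.5445,-.2707,.051])[0]; x,y=p.round().astype(int)
    I=k["color"][y-25:y+25,x-25:x+25].max(2); m=(I<45).astype(np.uint8)
    l,L,st,ce=cv2.connectedComponentsWithStats(m); i=1+st[1:,4].argmax()
    u=ce[i]+[x-25,y-25]; uv+=[k,u]; print(n,"exp",p.round(1),"seen",u.round(1),st[i][4])
    base=k["color"][:,:,:].max(2)
    # plate corners: bright/dark across the plate's edges in plate frame
    yw=-.218;R=np.array([[np.cos(yw),-np.sin(yw)],[np.sin(yw),np.cos(yw)]])
    for ax,v in((0,[1,0]),(0,[-1,0]),(1,[0,1]),(1,[0,-1])):
        r=np.arange(.05,.13,.005); off=np.array([0,.012]) if ax==0 else np.array([.0,0])
        q=np.array([[*(R@(np.array(v)*t+off)+[.5445,-.2707]),.011] for t in r]); pp=proj(k,q).round().astype(int)
        print(v,base[pp[:,1],pp[:,0]].tolist())
print(tri(*uv))
E
```

```text
scene exp [230.  197.1] seen [230.3 196.9] 101
[1, 0] [93, 102, 108, 117, 119, 120, 120, 122, 92, 101, 105, 105, 110, 104, 58, 131]
[-1, 0] [100, 94, 90, 105, 120, 122, 123, 121, 118, 104, 102, 103, 103, 57, 57, 131]
[0, 1] [85, 103, 106, 103, 106, 104, 106, 104, 104, 104, 106, 103, 107, 103, 106, 104]
[0, -1] [96, 120, 121, 124, 108, 98, 100, 102, 104, 101, 103, 103, 102, 106, 106, 105]
side exp [320.3 197.4] seen [320.3 196.9] 62
[1, 0] [115, 121, 127, 129, 131, 131, 142, 146, 143, 134, 131, 131, 129, 119, 111, 107]
[-1, 0] [115, 112, 131, 144, 146, 147, 147, 142, 129, 124, 126, 125, 119, 106, 111, 147]
[0, 1] [108, 118, 128, 129, 129, 129, 129, 129, 129, 129, 129, 129, 129, 129, 129, 129]
[0, -1] [141, 145, 145, 140, 133, 128, 127, 126, 126, 126, 127, 127, 127, 128, 127, 128]
(array([ 0.54426154, -0.26934059,  0.05332341]), np.float64(0.000893709180732777))
```

The handle is at (0.544, -0.269, 0.053) against 0.051 expected for lying flat. The plate edges sit at about ±90 mm inside walls at about ±117 mm, so the plate lies flat in the tray. Handing in.

```bash
python3 -c "
from plant import robot
print(robot.close_job())"
```

```text
the job is handed in; nothing more can be done
None
```

The plate is off the base and lies flat, handle up, in the steel tray, with the bolt still held back in its notch. The job was handed in at about 19 s of the 58 s allowed.

**What I did:** I pushed the bolt back with the thumb lever and tipped it into the notch. I then slid the plate 25.6 mm to the base's -x, lifted it clean (about 3.8 N) and set it down with about 5 N of contact before letting go.

**Last checks:**
- **Lever:** it is where it was when first released, to within about 1 pixel of the enlarged crops.
- **Plate:** the handle triangulates to (0.544, -0.269, 0.053), against 0.051 m expected for lying flat. The plate's x edges are about 27 mm clear of the tray walls.
- **Bowl, jar and paper cases:** no pixels changed around them in either camera view.
- **Arm:** it is clear of everything.

**What failed or disagreed:**
- **First grasp:** the fingers closed on nothing. In the pictures the fingertips sit about 19 mm higher than the reported TCP, so I regripped about 20 mm lower and that held.
- **Tray mask:** my first check of the plate in the tray gave no usable result, so I triangulated the handle instead.
- **Final picture:** the 12-picture limit was reached, so the end state was checked by numbers only.

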